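# Pack the ink sticks in their presentation case

### The arm

A 7-joint arm with a two-finger parallel gripper is mounted at the origin on the work surface. World frame = base frame: x ahead of the robot, y to its left, z up, the work surface at z = 0. Lengths are in m, angles in rad, forces in N, time in s.
With the tool pointing down it reaches from about 0.425 to 0.925 m from the base axis. Payload 6.8 kg.
Tool frame: the origin (TCP) lies on the front face of the gripper's body, between the roots of the fingers; the fingertips stand 73 mm ahead of it and the grasp point (between the pads) lies 54 mm ahead of it (env.nose_length is the distance from the TCP to the fingertips, in m); z points along the fingers, y is the line along which they close (so a half turn about z gives the same grasp; the last joint's range is limited). The gripper opens to 85 mm and grips with 20 to 120 N. Pads are 22 mm wide; open, the fingers measure 114 mm over their backs; the gripper's body (76 mm by 85 mm) begins 54 mm behind the grasp point. The pads swing forward as they close: fully open they stand 13 mm farther back than shut.
Start: joints at [-1.28, 0.477, 0.022, 1.555, -0.011, 1.109, -0.083], TCP at [0.262, 0.622, 0.304] pointing down, gripper open.
Joint ranges: [-2.96, 2.96], [-0.34, 2.1], [-1.41, 1.46], [0.24, 2.44], [-1.37, 4.51], [0.17, 1.92], [-2.96, 2.96]. Speed limits (rad/s): [2.39, 2.39, 3.14, 3.14, 3.14, 3.14, 3.14].

### API

Orientations are given as a unit quaternion [w, x, y, z].
In Python, from cell import env, kin, camera, calibration, job gives the robot as it stands. The module is installed in compiled form; this text tells all that it offers. Calls block until the motion is done:
- env.reach(position, orientation): joint-space move of the TCP to a pose.
- env.movel(position, velocity=0.15, rot=None, stop_force=None): straight line of the TCP; rot=None keeps the orientation; velocity is the mean speed in m/s. With stop_force (N) it stops when the force on the tool has changed by that much, and returns True; else False.
- env.goto_joints(angles): joint-space move.
- env.grip(opening, f_grip=None): finger opening in m; f_grip is the grip in N (None keeps the last); returns when the fingers have stopped.
- env.dwell(seconds).
- kin.inverse_kinematics(position, orientation): joint angles nearest the present ones, or None.
- env.get_state(): the state.
- camera(name): name is "side" or "top" or "wrist"; returns (picture, depth): 420x560x3 uint8, blue, green, red; 420x560 float32, m along the optical axis (not along the pixel's ray), 0 where there is no reading.
- calibration(name): a dict with "fx", "fy", "cx", "cy" (pixels), "rvec" (rotation vector, rad) and "tvec" (3), from world to camera coordinates, as OpenCV has them. Camera axes: x right, y down, z forward; pixel columns grow to the right and rows downward; lengths in m; the calibration is good to about 2 mm. The wrist camera is an equidistant fisheye: a pixel r from the principal point sees the ray r / f radians off the axis. A picture is of the moment at which its call begins: read the wrist's pose just before it. calibration takes no time and is no camera call; for the wrist camera it gives the pose at the moment of the call.
A pose or a line that the arm cannot do raises env.PlanningError and nothing moves.
- job.job_done(): hands the job in; it is judged then, once.
The state is a dict: "time": time; "qpos": joint angles; "joint_velocities": joint speeds; "joint_torque": joint torques, N m; "tcp_pos": TCP position; "orientation": TCP orientation; "force": force on the tool from outside, world axes, zero at the start; "torque": the same for the moment, N m; "opening": finger opening in m; "gripper_force": force on a finger pad.
Only numpy, scipy, OpenCV 4.12 (cv2) and the standard library are available. Lean on these libraries where they do the work, as an engineer would, in place of code of your own. Each camera call takes 0.05 s, during which the arm holds its last target. There are 200 camera calls.

### The job

Pack the set for a customer: lift the wooden cover off the pins of the presentation case and set it down flat on the grey felt, handle up. Then lay every ink stick that stands on the table on its side in the case, broad face down, one to a groove (any groove), and when all are in put the cover back on its pins, fully home, and let go. Do not disturb the paperweight or the writing brush that lie near by.

Things in the scene. Friction and masses are not known exactly. Their poses are not given: they have to be found in the camera images.
- case: Base of the presentation case, wood, fixed, 348 (x) x 180 (y) mm, rim 34 mm high, to the left or right of the ink sticks, its long side pointing roughly away from the robot. Origin: centre of its underside, z up. Floor 8 mm thick; rim 24 mm wide at the two short ends, 8 mm on the long sides. Inside: two rails with teeth that form five grooves.
- pin1 (a point): Tip of the brass locating pin at the case's -x end (case x = -162, y = 0, z = 56 mm). Pin 8 mm thick, cone tip, standing 22 mm above the rim: lift the cover by over 25 mm to clear it. A like pin stands at the +x end (case x = +162, y = 0).
- groove1 (a point): Middle of groove 1 of 5 (case x = -110, y = 0), 24 mm above the case's underside: the height of the rests. A groove is 36 mm wide and runs along the case's y over two 12 mm wide rails at case y = +40 and -40 mm; teeth 19 mm wide with roofed tops to z = 37 mm divide the grooves. A stick laid here has its middle 9 mm above this point; fingers have room between the rails down to the floor.
- groove2 (a point): Middle of groove 2 of 5 (case x = -55, y = 0), 24 mm above the case's underside: the height of the rests. A groove is 36 mm wide and runs along the case's y over two 12 mm wide rails at case y = +40 and -40 mm; teeth 19 mm wide with roofed tops to z = 37 mm divide the grooves. A stick laid here has its middle 9 mm above this point; fingers have room between the rails down to the floor.
- groove3 (a point): Middle of groove 3 of 5 (case x = 0, y = 0), 24 mm above the case's underside: the height of the rests. A groove is 36 mm wide and runs along the case's y over two 12 mm wide rails at case y = +40 and -40 mm; teeth 19 mm wide with roofed tops to z = 37 mm divide the grooves. A stick laid here has its middle 9 mm above this point; fingers have room between the rails down to the floor.
- groove4 (a point): Middle of groove 4 of 5 (case x = 55, y = 0), 24 mm above the case's underside: the height of the rests. A groove is 36 mm wide and runs along the case's y over two 12 mm wide rails at case y = +40 and -40 mm; teeth 19 mm wide with roofed tops to z = 37 mm divide the grooves. A stick laid here has its middle 9 mm above this point; fingers have room between the rails down to the floor.
- groove5 (a point): Middle of groove 5 of 5 (case x = 110, y = 0), 24 mm above the case's underside: the height of the rests. A groove is 36 mm wide and runs along the case's y over two 12 mm wide rails at case y = +40 and -40 mm; teeth 19 mm wide with roofed tops to z = 37 mm divide the grooves. A stick laid here has its middle 9 mm above this point; fingers have room between the rails down to the floor.
- cover: Wooden cover, at first on the case: 348 (x) x 180 (y) x 20 mm, hollow below, 0.45 to 0.7 kg; dark batten handle in the middle of its top: 100 mm along x, 16 mm wide (y), from z = 20 to 48 mm. Origin: centre of its underside, z up. 12 mm square through holes for the pins at x = +162 and -162 mm, y = 0; fits either way round. Fully home on the case, its origin is 34 mm above the case's.
- felt: Grey felt pad for the cover, 375 (x) x 215 (y) x 3 mm, lying flat on the table, fixed, on the side of the ink sticks away from the case. Origin: centre of its underside.
- stick1_mid (a point): Ink stick: a black bar with thin gold trim, 28 x 18 x 120 mm, about 85 g, standing on end at the start. This point is its middle; z along its 120 mm length, x across its 28 mm width, y through its 18 mm thickness. All the ink sticks are alike; three to five are present, in a row leading away from the robot, 62 mm apart.
- stick2_mid (a point): Ink stick: a black bar with thin gold trim, 28 x 18 x 120 mm, about 85 g, standing on end at the start. This point is its middle; z along its 120 mm length, x across its 28 mm width, y through its 18 mm thickness. All the ink sticks are alike; three to five are present, in a row leading away from the robot, 62 mm apart.
- stick3_mid (a point): Ink stick: a black bar with thin gold trim, 28 x 18 x 120 mm, about 85 g, standing on end at the start. This point is its middle; z along its 120 mm length, x across its 28 mm width, y through its 18 mm thickness. All the ink sticks are alike; three to five are present, in a row leading away from the robot, 62 mm apart.
- stick4_mid (a point): Ink stick: a black bar with thin gold trim, 28 x 18 x 120 mm, about 85 g, standing on end at the start. This point is its middle; z along its 120 mm length, x across its 28 mm width, y through its 18 mm thickness. All the ink sticks are alike; three to five are present, in a row leading away from the robot, 62 mm apart.
- stick5_mid (a point): Ink stick: a black bar with thin gold trim, 28 x 18 x 120 mm, about 85 g, standing on end at the start. This point is its middle; z along its 120 mm length, x across its 28 mm width, y through its 18 mm thickness. All the ink sticks are alike; three to five are present, in a row leading away from the robot, 62 mm apart.
- stick1: The same ink stick; origin at the middle of the end it stands on at the start, 60 mm from its _mid point along -z.
- stick2: The same ink stick; origin at the middle of the end it stands on at the start, 60 mm from its _mid point along -z.
- stick3: The same ink stick; origin at the middle of the end it stands on at the start, 60 mm from its _mid point along -z.
- stick4: The same ink stick; origin at the middle of the end it stands on at the start, 60 mm from its _mid point along -z.
- stick5: The same ink stick; origin at the middle of the end it stands on at the start, 60 mm from its _mid point along -z.
- weight: Bystander: wooden paperweight bar, 28 x 130 x 24 mm with a brass knob, lying across the table between robot and ink sticks.
- brush: Bystander: writing brush, 185 mm long, 9 mm thick, lying just beyond the ink sticks along y.
Things that resemble listed ones, but are neither listed nor needed, are in the scene too. Leave any green or purple look-alike of the stick3 alone.

How it is judged:
By the outcome, as a careful person would: the job done as asked, in the order asked, and still so for the second after the job is handed in, with the robot touching nothing.
Of stick1, stick2, stick3, stick4, stick5 only 3 to 5 are there at a start; the rules pass over those that are not, and their reading is None.
At some moment in a run one of cover may be knocked a few centimetres aside while the robot is not near it.
Once in a run the grip may slacken for a moment while it holds something.
It also fails if it takes over 210 s, if anything falls off the work surface, if the arm or the gripper's body presses on something with over 40 N, if the wrist force passes 120 N, or if a joint passes its speed limit or range.

## Working session

There is one attempt and no reset: what is moved stays moved. The work goes in short steps, each a Python script; the robot and the scene stay as the last script left them, time stands still between calls to the robot, and variables do not carry over. Pictures are saved under pics/ and viewed, at most 14 in all, crops included, and the job is handed in when it is done.

```bash
mkdir -p pics; python3 - <<'E'
from cell import env,camera,calibration
import cv2,numpy as np
s=env.get_state();print(s['time'],s['tcp_pos'],s['orientation'],s['opening'])
for n in ('top','side'):
    im,d=camera(n);cv2.imwrite(f'pics/{n}0.png',im);np.save(f'pics/{n}0.npy',d);c=calibration(n);print(n,c)
E
```

```text
0.0 [0.2619334  0.62160254 0.3029169 ] [-1.07241693e-04  1.98062572e-01  9.80188951e-01 -9.09548438e-04] 0.08511682429813597
top {'fx': 393.628008686819, 'fy': 393.628008686819, 'cx': 285.00476916158624, 'cy': 211.27718330901206, 'rvec': array([ 2.14155639, -2.10740828,  0.15129832]), 'tvec': array([-0.01036554,  0.59629298,  0.72293064])}
side {'fx': 405.17237179002075, 'fy': 405.17237179002075, 'cx': 276.7089119921735, 'cy': 209.86644205573228, 'rvec': array([ 2.06188831, -0.73918711,  0.3975187 ]), 'tvec': array([-0.46510175,  0.26264301,  0.55938707])}
```

View pics/top0.png

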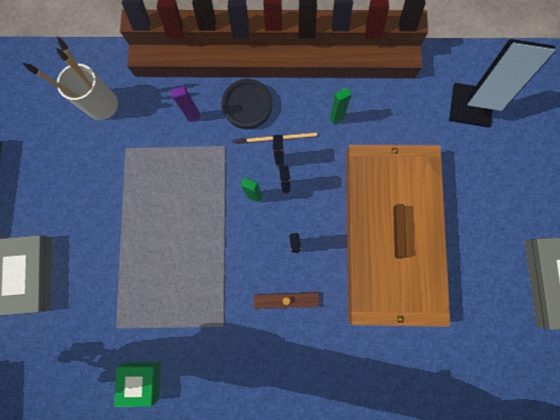

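View pics/side0.png

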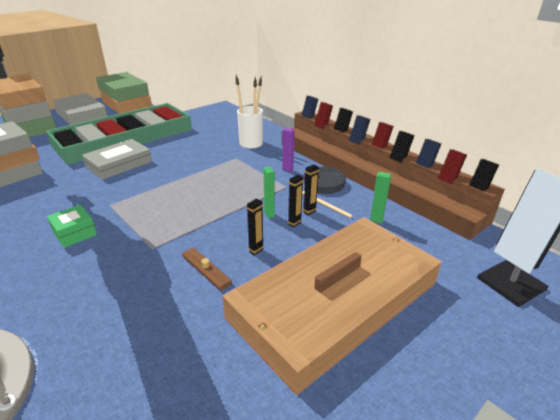

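The top view shows the case with its cover at (400,235) and the felt at (172,237). There are three black sticks, at (295,242), (285,180) and (278,148). The paperweight is at (287,300) and the brush at (280,137). Green look-alikes stand at (251,188) and (340,105), and a purple one at (185,103). The bars on the rack at the back aren't standing on the table. The black ones with gold trim match the description, so I'll confirm them in a crop while measuring.

```bash
cat > h.py <<'E'
from cell import env,kin,camera,calibration,job
import cv2,numpy as np
from scipy.spatial.transform import Rotation as R
def cloud(n,d,c=None):
    c=c or calibration(n); v,u=np.mgrid[:420,:560]
    p=np.stack([(u-c['cx'])/c['fx']*d,(v-c['cy'])/c['fy']*d,d],-1)
    return (p-c['tvec'])@cv2.Rodrigues(c['rvec'])[0]
def px(n,P):
    c=calibration(n);K=np.array([[c['fx'],0,c['cx']],[0,c['fy'],c['cy']],[0,0,1]])
    return cv2.projectPoints(np.float64(P).reshape(-1,3),c['rvec'],c['tvec'],K,None)[0][:,0]
def rect(P):
    r=cv2.minAreaRect(np.float32(P[:,:2]*1000)); b=cv2.boxPoints(r); e=b[1]-b[0]; f=b[2]-b[1]
    if np.linalg.norm(f)>np.linalg.norm(e): e,f=f,e
    a=np.degrees(np.arctan2(e[1],e[0])); a=(a+90)%180-90
    return np.round([*b.mean(0),np.linalg.norm(e),np.linalg.norm(f),a],1)  # cx cy long short angle-of-long
def blobs(m,P,minn=15):
    n,l,s,_=cv2.connectedComponentsWithStats(m.astype(np.uint8))
    for i in range(1,n):
        if s[i,4]>=minn:
            q=P[l==i]; yield q,s[i]
E
python3 - <<'E'
from h import *
for n in ('top','side'):
    im=cv2.imread(f'pics/{n}0.png');d=np.load(f'pics/{n}0.npy');P=cloud(n,d)
    ok=(d>0)&(P[...,0]>.3)&(P[...,0]<.95)&(abs(P[...,1])<.5)
    z=P[...,2]; hsv=cv2.cvtColor(im,cv2.COLOR_BGR2HSV)
    print(n,'table z',np.median(z[ok&(z<.02)&(z>-.02)]),np.std(z[ok&(abs(z)<.008)]))
    for lo,hi,name in ((.105,.14,'sticktops'),(.045,.062,'cover'),(.07,.09,'handle'),(.015,.032,'low')):
        for q,s in blobs(ok&(z>lo)&(z<hi),P,25 if name!='cover' else 200): print(n,name,s,rect(q),np.round(np.median(q[:,2])*1000,1))
    if n=='top':
        g=ok&(hsv[...,1]<60)&(z<.012)&(hsv[...,2]>60)
        for q,s in blobs(g,P,2000): print('felt',s,rect(q),np.median(q[:,2]))
a=cv2.resize(cv2.imread('pics/top0.png')[120:320,220:360],None,fx=3,fy=3)
b=cv2.resize(cv2.imread('pics/side0.png')[150:300,220:350],None,fx=2.9,fy=2.9)
w=np.zeros((600,800,3),np.uint8);w[:a.shape[0],:a.shape[1]]=a;w[:b.shape[0],a.shape[1]:a.shape[1]+b.shape[1]]=b
cv2.imwrite('pics/crop1.png',w)
E
```

```text
top table z 0.0016856684766282256 0.001872418339092163
top sticktops [ 75  62  22  21 137] [855.7 387.5  50.3  23.5  24.7] 112.8
top sticktops [ 53  66  43  35 206] [828.7 414.3  77.2  54.   56. ] 107.2
top sticktops [474  76  50  24 602] [ 817.3 -391.2   75.3   17.8   72.5] 123.3
top sticktops [171  87  18  15 193] [810.  202.2  28.4  19.  -73.7] 120.1
top sticktops [334  88  18  16 189] [ 808.1 -107.1   27.7   18.9  -62.4] 120.1
top sticktops [273 135  11  17 171] [713.5  13.   27.4  18.3  -0.9] 120.5
top sticktops [279 165  12  17 163] [ 6.554e+02 -3.000e-01  2.790e+01  1.830e+01  9.300e+00] 120.5
top sticktops [241 178  18  15 179] [633.6  63.2  28.1  18.2  68.6] 120.5
top sticktops [289 233  13  17 171] [532.2 -21.   28.3  18.3   8.7] 120.7
top cover [ 127   46  295   23 5144] [925.8  30.  620.   48.3  90. ] 46.6
top cover [  349   145   102   182 16557] [ 5.595e+02 -2.179e+02  3.497e+02  1.812e+02  3.000e-01] 55.0
top handle [166  35  18   3  47] [946.7 228.6  34.6   4.6 -88.6] 87.1
top handle [232  35  18   4  51] [946.8  94.4  34.1   4.8 -87.8] 86.7
top handle [299  35  17   
[... 3791 characters left out ...]
 low [282 159  11   8  62] [804.  200.4  27.8  14.7 -45.9] 23.9
side low [388 187  97  48 645] [ 904.9 -174.1  220.5   46.7  -78.4] 23.5
side low [303 200  14  10  84] [708.7   8.9  30.7  16.6 -34.5] 24.5
side low [264 203  10  10  62] [625.8  62.5  27.7  13.7 -76.3] 23.9
side low [370 208  15  10  87] [ 804.  -110.3   30.7   16.2  -39.4] 23.1
side low [288 210  14  12  86] [653.3  -4.3  31.3  15.  -19.1] 24.1
side low [248 238  15  12 103] [527.9 -24.8  29.3  15.  -24.7] 23.2
side low [201 258   8   8  53] [422.8  -3.7  14.1  13.5   9.4] 23.0
side low [ 223  271  216  118 1366] [ 521.7 -286.6  391.3  160.5  -27. ] 23.6
side low [511 270   8   9  49] [ 837.3 -394.9    9.9    7.4  -77.1] 23.0
```

View pics/crop1.png

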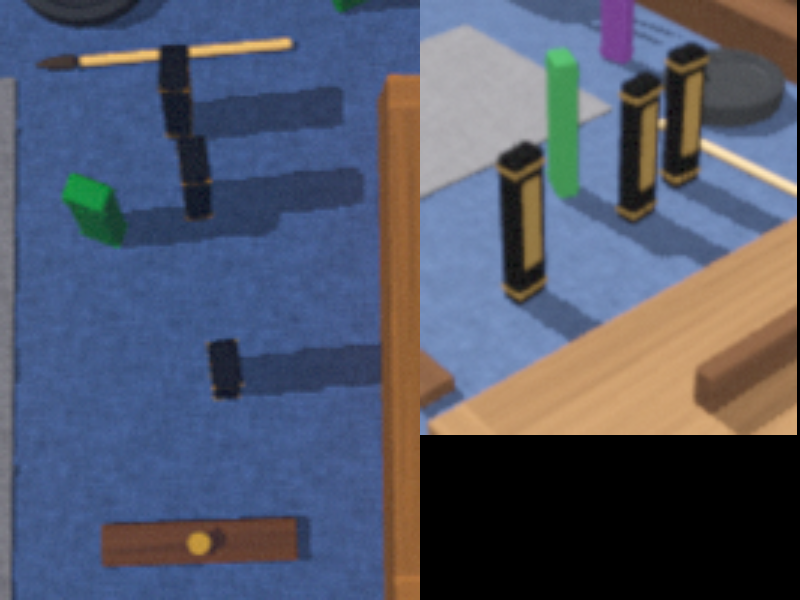

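The crop confirms three black sticks with gold trim standing in the row, and only the green and purple bars are look-alikes. Next I'll check IK for the whole plan, then lift the cover.

```bash
cat >> h.py <<'E'
def down(yaw,s=1):  # closing axis at angle yaw from world x, tool straight down
    return ori(yaw,90,s)
def ori(yaw,th,s=1):
    """tool dips th deg below horizontal, heading +y (turned by yaw deg); closing axis ~ world x (sign s)"""
    t=np.radians(th); z=np.array([0,np.cos(t),-np.sin(t)]); y=np.array([s,0,0.]); x=np.cross(y,z)
    m=R.from_euler('z',yaw,degrees=True).as_matrix()@np.stack([x,y,z],1)
    return R.from_matrix(m)
def q(r): a=r.as_quat(); return np.array([a[3],a[0],a[1],a[2]])
def tcp(grasp,r,l=.054): return np.array(grasp)-l*r.as_matrix()[:,2]
E
python3 - <<'E'
from h import *
for s in (1,-1):
    for yaw in (90.4,):
        for p in ([.559,-.2168,.132],[.559,-.2168,.30],[.556,.236,.3],[.556,.236,.1]):
            j=kin.inverse_kinematics(p,q(down(90.4,s)));print('cover',s,p,None if j is None else np.round(j,2))
for s in (1,-1):
  for th in (0,10,20,30,40,50):
    o=''
    for g,yaw in (([.532,-.0205,.075],8),([.655,.0003,.075],8),([.713,.0135,.075],0)):
        r=ori(yaw,th,s); o+=' ok' if kin.inverse_kinematics(tcp(g,r),q(r)) is not None else ' --'
    o+=' |'
    for gx in (.449,.504,.559,.614,.669):
        r=ori(.4,th+90,s); o+=' ok' if kin.inverse_kinematics(tcp([gx,-.2168,.035],r),q(r)) is not None else ' --'
    print(s,th,o)
E
```

```text
cover 1 [0.559, -0.2168, 0.132] [-0.02  0.59  0.39  1.89 -0.33  0.72  2.13]
cover 1 [0.559, -0.2168, 0.3] [-0.29  0.44  0.75  1.78 -0.34  1.06  2.16]
cover 1 [0.556, 0.236, 0.3] [-0.6   0.36  0.12  1.74 -0.05  1.04  1.12]
cover 1 [0.556, 0.236, 0.1] [-0.54  0.62  0.05  1.87 -0.05  0.65  1.11]
cover -1 [0.559, -0.2168, 0.132] [-0.31  0.73  0.82  1.91 -0.72  0.83 -0.66]
cover -1 [0.559, -0.2168, 0.3] [-0.45  0.53  1.02  1.79 -0.51  1.1  -0.82]
cover -1 [0.556, 0.236, 0.3] [-1.02  0.43  0.7   1.77 -0.31  1.05 -1.78]
cover -1 [0.556, 0.236, 0.1] [-0.89  0.69  0.53  1.9  -0.52  0.7  -1.62]
1 0  ok ok ok | ok ok ok ok ok
1 10  ok ok ok | ok ok ok ok ok
1 20  ok ok ok | ok ok ok ok ok
1 30  ok ok ok | ok ok ok ok ok
1 40  ok ok ok | ok ok ok ok ok
1 50  ok ok ok | ok ok ok ok ok
-1 0  ok ok ok | ok ok ok ok ok
-1 10  ok ok ok | ok ok ok ok ok
-1 20  ok ok ok | ok ok ok ok ok
-1 30  ok ok ok | ok ok ok ok ok
-1 40  ok ok ok | ok ok ok ok ok
-1 50  ok ok ok | ok ok ok ok ok
```

```bash
python3 - <<'E'
from h import *
r=down(90.4,1)
env.grip(.05,80)
env.reach([.559,-.2168,.30],q(r))
print(env.movel([.559,-.2168,.134],.15,stop_force=15))
env.grip(0.0,110); s=env.get_state(); print('grip',s['opening'],s['gripper_force'],s['tcp_pos'],s['force'])
print(env.movel([.559,-.2168,.18],.05)); s=env.get_state();print(s['force'],s['opening'])
env.movel([.559,-.2168,.32],.12); s=env.get_state();print(s['time'],s['force'],s['torque'],s['opening'],s['gripper_force'])
im,d=camera('side');cv2.imwrite('pics/lift.png',im)
E
```

```text
False
grip 0.013532087471285268 108.52442979812622 [ 0.55940055 -0.21707856  0.13500865] [-1.60854507  0.3271495   6.8920835 ]
False
[-0.50407606 -0.32570346 -5.30895385] 0.013259427036982848
7.7167 [ 0.27565336  0.77811154 -4.14293331] [-0.03524762  0.03659412  0.03003644] 0.013911166728751128 110.74156165122986
```

View pics/lift.png

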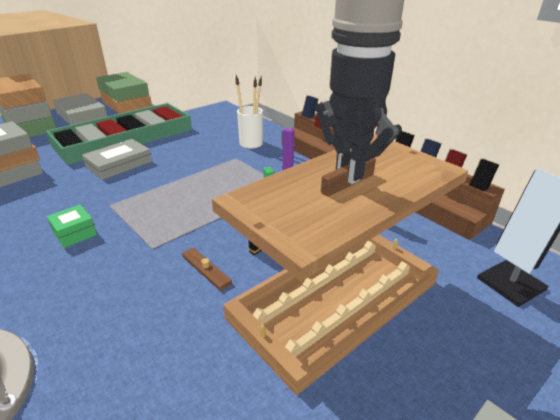

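The cover is held level at about (340,190), with the open case and both pins below it. I'll carry it to the felt.

```bash
python3 - <<'E'
from h import *
r=down(92.2,1)
print(env.movel([.556,.0,.32],.15), env.get_state()['opening'])
env.movel([.5555,.2355,.32],.15,rot=q(r)); s=env.get_state();print(s['opening'],s['force'])
env.movel([.5555,.2355,.125],.12)
print(env.movel([.5555,.2355,.100],.03,stop_force=8)); s=env.get_state();print(s['tcp_pos'],s['force'],s['opening'])
env.grip(.05); env.movel([.5555,.2355,.3],.2)
env.reach([.45,0.0,.42],q(down(0,1)))
im,d=camera('top');cv2.imwrite('pics/top1.png',im);np.save('pics/top1.npy',d);c=calibration('top')
im2,d2=camera('side');np.save('pics/side1.npy',d2);cv2.imwrite('pics/side1.png',im2)
for n,D in(('top',d),('side',d2)):
  P=cloud(n,D);z=P[...,2];ok=(D>0)&(P[...,0]<.78)&(abs(P[...,1])<.38)
  for lo,hi,nm,k in ((.108,.135,'tops',60),(.04,.062,'handle/pins',4),(.015,.03,'cover',1000),(.029,.0375,'rim',300)):
    for Q,s in blobs(ok&(z>lo)&(z<hi),P,k):print(n,nm,s,rect(Q),np.median(Q[:,2]))
print(env.get_state()['time'])
E
```

```text
False 0.013310644490978907
0.013276090830284984 [ 0.97902266 -0.86697062 -5.36224071]
True
[0.55530478 0.2354667  0.10402424] [-0.37336673  0.59394677  5.15385532] 0.013303544908501717
top tops [273 135  11  17 164] [7.131e+02 1.290e+01 2.790e+01 1.830e+01 1.000e-01] 0.12059690813920118
top tops [279 165  12  16 136] [ 6.56e+02 -2.00e-01  2.55e+01  1.83e+01  9.50e+00] 0.12113367903068772
top tops [241 178  18  15 173] [634.   63.1  28.   18.5  69.1] 0.12084537137858752
top handle/pins [391 150   6   5  21] [ 719.3 -216.1    7.2    6.6   -5.4] 0.05286342071572651
top handle/pins [275 158   9   4  30] [700.5  13.1  16.5   1.9  89.7] 0.0505478569258283
top handle/pins [246 191  16   8  36] [626.8  61.5  29.8  12.6 -79.4] 0.05101427997015193
top handle/pins [161 206  10  20 182] [584.5 235.7  38.6  16.9   2.6] 0.051724453526155297
top handle/pins [398 316   5   5  16] [ 397.6 -218.9    6.3    6.2   85.3] 0.05395502162542821
top cover [ 125  149   90   85 6215] [641.3 238.2 181.5 173.7 -87.6] 0.024500355662224513
top cover [ 353  160   88  152 1892] [ 5.592e+02 -2.203e+02  3.014e+02  1.61
[... 950 characters left out ...]
andle/pins [248 226  15  14 135] [528.5 -25.5  29.1  13.2 -22.3] 0.05094008563362691
side handle/pins [393 239   5   8  30] [ 718.4 -215.8    7.4    6.1  -45.6] 0.04820619350669679
side handle/pins [260 324   5  10  42] [ 395.4 -217.     6.7    5.5  -19.8] 0.04937785349705329
side cover [ 116  155  148   81 5387] [553.3 237.2 350.5 184.7   2.3] 0.022461924701688302
side cover [ 239  232  187  123 3260] [ 5.615e+02 -2.125e+02  3.003e+02  1.632e+02  4.000e-01] 0.023205490310563757
side cover [ 223  271  216  117 1214] [ 521.9 -285.9  391.4  161.2  -27.2] 0.022605095495336878
side rim [ 223  225  216  158 4402] [ 5.582e+02 -2.152e+02  3.507e+02  1.823e+02  4.000e-01] 0.03324795008239807
16.6667
```

View pics/top1.png

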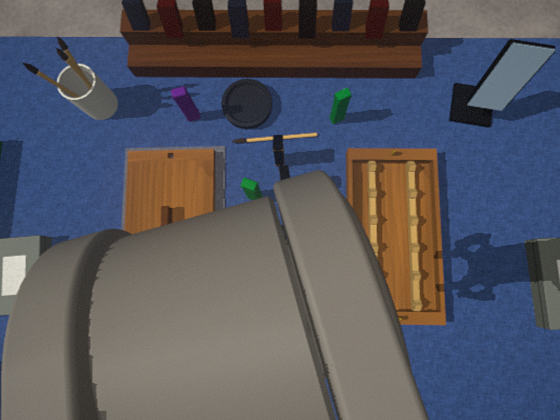

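The cover lies flat on the felt at about (170,190), handle up, and the case is open. I'll do the first stick now: tilted side grasp, rotate, lay in groove 1.

```bash
cat > pick.py <<'E'
from h import *
CASE=np.array([.5588,-.2168]);CY=.4;TH=20;L=.056;GZ=.070
def st(t):
    s=env.get_state();print(t,round(s['time'],1),'open %.4f f %.0f'%(s['opening'],s['gripper_force']),np.round(s['tcp_pos'],4),np.round(s['force'],1),np.round(s['torque'],2));return s
def slot(k):
    a=np.radians(CY);x=(k-3)*.055
    return CASE+x*np.array([np.cos(a),np.sin(a)])
def grab(x,y,yaw):
    r=ori(yaw,TH);g=tcp([x,y,GZ],r,L);back=g-.09*r.as_matrix()[:,2]
    env.grip(.044,60)
    env.reach(back+[0,0,.17],q(r)); env.movel(back,.2); print('touch',env.movel(g,.1,stop_force=6))
    env.grip(0,50); st('gripped')
    env.movel(g+[0,0,.03],.08); env.movel(g+[0,0,.17],.2); return st('lifted')['opening']>.02
def hover(k,z=.14):
    r=ori(CY,TH+90);gx,gy=slot(k)
    env.movel(tcp([gx,gy+.010,z],r,L),.12,rot=q(r)); return st('hover')
def lay(k):
    r=ori(CY,TH+90);gx,gy=slot(k);P=lambda z:tcp([gx,gy+.010,z],r,L)
    env.movel(P(.055),.12); print('contact',env.movel(P(.0325),.03,stop_force=4)); st('down')
    env.grip(.042); env.movel(P(.0325)-.10*r.as_matrix()[:,2],.15); st('released')
E
python3 - <<'E'
from pick import *
if grab(.5317,-.0202,8.5):
    hover(1)
    im,_=camera('side');cv2.imwrite('pics/hov1.png',im)
E
```

```text
touch False
gripped 21.2 open 0.0269 f 51 [ 0.5397 -0.0729  0.0892] [ 0.5 -1.3  0.2] [-0.99 -0.17 -0.03]
lifted 22.6 open 0.0275 f 51 [ 0.539  -0.0721  0.258 ] [-0.1  0.3 -1. ] [-1.19 -0.19  0.02]
hover 24.3 open 0.0270 f 51 [ 0.4489 -0.1886  0.1928] [-0.2 -0.9 -0.9] [0.48 0.02 0.  ]
```

View pics/hov1.png

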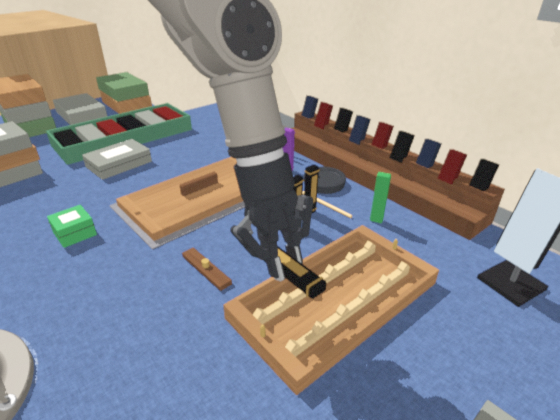

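The stick is held lying flat at (300,272), gold face up, above groove 1. I'll check its tilt by depth, then lay it.

```bash
python3 - <<'E'
from pick import *
im,d=camera('side');P=cloud('side',d)
b=P[(d>0)&(P[...,1]<-.245)&(P[...,1]>-.36)&(abs(P[...,0]-.449)<.03)&(P[...,2]>.09)&(P[...,2]<.2)]
print(len(b),b.min(0),b.max(0))
A=b[b[:,2]>b[:,2].max()-.012];print(np.polyfit(A[:,1],A[:,2],1))
lay(1)
im,d=camera('side');cv2.imwrite('pics/laid1.png',cv2.resize(im[200:400,200:460],None,fx=2.5,fy=2.5))
E
```

```text
560 [ 0.43399683 -0.27696747  0.13007609] [ 0.46313797 -0.24504564  0.14968961]
[0.07563835 0.16570584]
contact True
down 25.9 open 0.0270 f 52 [ 0.4485 -0.1883  0.0866] [-1.5  2.   9.8] [ 0.2   0.27 -0.06]
released 27.0 open 0.0417 f 0 [ 0.4481 -0.1541  0.1787] [ 0.1 -1.1 -0.3] [ 0.39  0.03 -0.04]
```

View pics/laid1.png

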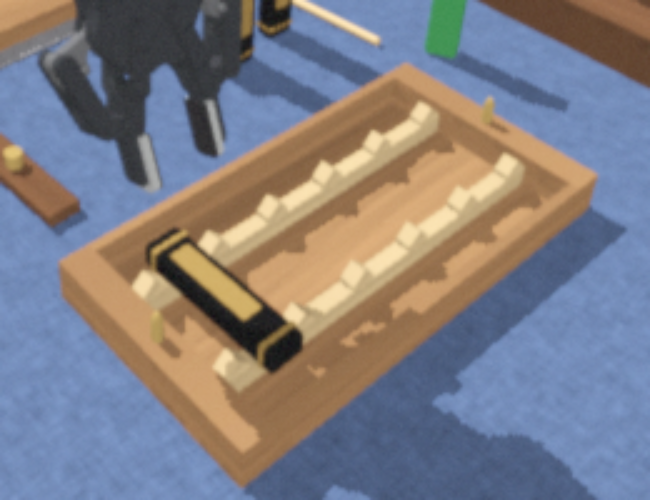

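The stick sits flat in groove 1, at (225,300) in the crop. Stick B goes in groove 3 and C in groove 5, and I'll check the grip before each lay.

```bash
python3 - <<'E'
from pick import *
def tilt(k):
    im,d=camera('side');P=cloud('side',d);x=slot(k)[0]
    b=P[(d>0)&(P[...,1]<-.245)&(P[...,1]>-.36)&(abs(P[...,0]-x)<.03)&(P[...,2]>.09)&(P[...,2]<.2)]
    if len(b)<50: return None
    print(len(b),b.min(0),b.max(0))
    A=b[b[:,2]>b[:,2].max()-.012];return np.polyfit(A[:,1],A[:,2],1)[0]
for (x,y,yaw),k in (((.6552,.0006,8.5),3),((.713,.0137,-1.5),5)):
    s=env.get_state()['tcp_pos'];env.movel([*s[:2],.26],.2)
    if not grab(x,y,yaw): print('MISS');break
    s=hover(k);t=tilt(k);print('tilt',t)
    if s['opening']<.02 or t is None or abs(t)>.15: print('STOP');break
    lay(k)
im,d=camera('side');cv2.imwrite('pics/laid3.png',im)
E
```

```text
touch False
gripped 31.6 open 0.0272 f 51 [ 0.6631 -0.0522  0.0892] [-0.  -0.6  0.5] [-1.04 -0.16 -0.01]
lifted 33.0 open 0.0272 f 51 [ 0.6624 -0.0514  0.2576] [ 0.3 -0.1 -0.4] [-1.18 -0.13 -0.03]
hover 34.7 open 0.0275 f 51 [ 0.559 -0.188  0.193] [ 0.1  0.1 -0.7] [ 0.44  0.02 -0.01]
442 [ 0.54332    -0.27560777  0.13062971] [ 0.5734311  -0.2451322   0.15002101]
tilt 0.06717582587109734
contact True
down 36.2 open 0.0275 f 51 [ 0.5584 -0.1875  0.0866] [-1.3  0.6  6.5] [ 0.25  0.14 -0.1 ]
released 37.4 open 0.0417 f 0 [ 0.5579 -0.1535  0.1785] [-0.6  0.3 -0.6] [0.39 0.02 0.03]
touch False
gripped 41.6 open 0.0270 f 50 [ 0.7117 -0.0397  0.0893] [-0.2 -0.7  0.2] [-1.05  0.01 -0.05]
lifted 43.0 open 0.0275 f 50 [ 0.7111 -0.0387  0.2575] [-0.1  0.2 -1. ] [-1.24  0.04 -0.03]
hover 44.7 open 0.0272 f 50 [ 0.6687 -0.1876  0.1931] [ 0.3 -0.2 -0.1] [ 0.39 -0.05 -0.01]
354 [ 0.65309802 -0.27489724  0.12894152] [ 0.68369027 -0.24510365  0.1488562 ]
tilt 0.07947613967718108
contact True
down 46.3 open 0.0275 f 51 [ 0.6685 -0.1867  0.0876] [-1.6  2.2  6.4] [ 0.3   0.19 -0.1 ]
released 47.4 open 0.0417 f 0 [ 0.6679 -0.1527  0.1784] [-0.4 -0.4 -0.6] [ 0.31 -0.01  0.01]
```

View pics/laid3.png

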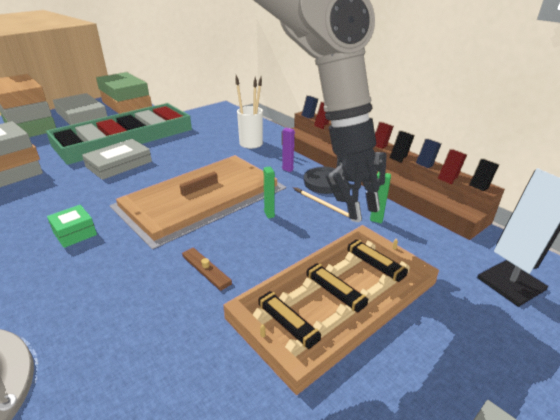

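All three sticks lie in grooves 1, 3 and 5, at (290,318), (336,286) and (377,260). I'll clear the view and measure the cover and sticks.

```bash
cat > meas.py <<'E'
from pick import *
def meas(save=None):
  for n in('top','side'):
    im,D=camera(n)
    if save: cv2.imwrite(f'pics/{n}_{save}.png',im)
    P=cloud(n,D);z=P[...,2];ok=(D>0)&(P[...,0]<.78)&(P[...,0]>.33)&(P[...,1]>.05)&(P[...,1]<.42)
    for lo,hi,nm,k in ((.04,.062,'handle',100),(.015,.03,'cover',1500)):
      for Q,s in blobs(ok&(z>lo)&(z<hi),P,k):print(n,nm,s,rect(Q),np.median(Q[:,2]))
    c=(D>0)&(P[...,1]<-.11)&(P[...,1]>-.32)&(P[...,0]>.38)&(P[...,0]<.74)
    for Q,s in blobs(c&(z>.0385)&(z<.049),P,60):print(n,'stick',s,rect(Q),np.median(Q[:,2]))
    if n=='side':
      for Q,s in blobs(c&(z>.049),P,3):print('high',s,np.round(Q.max(0),3))
E
python3 - <<'E'
from meas import *
s=env.get_state()['tcp_pos'];env.movel([*s[:2],.36],.25)
env.reach([.30,-.52,.36],q(down(40)))
meas('m2');st('')
E
```

```text
top handle [160 206  11  51 487] [554.4 234.2  99.1  17.5   2.6] 0.0518338602454907
top cover [  121   149    94   174 14697] [554.1 235.  348.7 181.9   2.2] 0.024439679624722013
top stick [363 171  61  16 823] [ 667.8 -215.5  119.9   28.9  -87.7] 0.04293765300905643
top stick [364 226  63  15 876] [ 557.9 -216.3  119.9   27.8  -88.8] 0.042958131181068296
top stick [366 283  64  16 933] [ 448.4 -217.7  120.    27.8  -87.8] 0.042898178408350515
side handle [179 171  38  19 266] [5.523e+02 2.362e+02 9.960e+01 2.020e+01 5.000e-01] 0.04847356587117484
side cover [ 116  155  148   81 5386] [553.2 237.9 350.  186.2   2.3] 0.02245292387740734
side stick [348 239  60  38 666] [ 666.7 -213.9  119.4   30.1  -87.6] 0.04131304339386784
side stick [306 263  62  44 835] [ 557.2 -214.6  119.5   29.7  -88.7] 0.04137983833753375
side stick [ 258  291   63   53 1069] [ 447.  -215.4  119.5   28.6  -88.7] 0.04136217945348848
high [394 239   4   4  14] [ 0.723 -0.213  0.055]
high [260 324   5   6  21] [ 0.399 -0.214  0.057]
 50.2 open 0.0420 f 0 [ 0.3012 -0.5195  0.3597] [ 0.1  0.2 -0.6] [0.01 0.01 0.03]
```

View pics/top_m2.png

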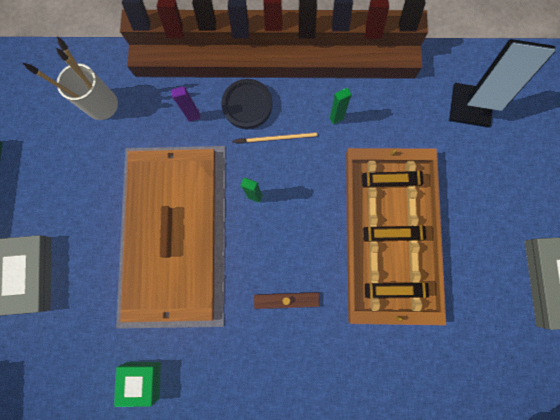

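The top view shows the cover on the felt at (168,237), not knocked, and three sticks flat in the case at (393,178), (393,233) and (397,290). The paperweight and brush haven't moved. I'll re-grasp the cover, after a re-check from above it.

```bash
python3 - <<'E'
from meas import *
env.grip(.05); r=down(92.2)
env.reach([.45,-.2,.40],q(down(90.4))); env.reach([.5553,.2354,.30],q(r))
_,D=camera('side');P=cloud('side',D);z=P[...,2]
ok=(D>0)&(abs(P[...,0]-.555)<.12)&(abs(P[...,1]-.235)<.1)&(z>.04)&(z<.062)
ms=[rect(Q) for Q,s in blobs(ok,P,60)];print(ms)
if not(len(ms)==1 and abs(ms[0][0]-552.5)<3 and abs(ms[0][1]-236.2)<3): raise SystemExit('look')
env.movel([.5553,.2354,.115],.15); print(env.movel([.5553,.2354,.104],.05,stop_force=12))
env.grip(0,110);st('grip')
env.movel([.5553,.2354,.15],.06);st('lift');env.movel([.5553,.2354,.32],.12)
env.movel([.556,0,.32],.15);env.movel([.559,-.2168,.32],.15,rot=q(down(90.4)));st('over case')
env.dwell(.3)
im,_=camera('side');cv2.imwrite('pics/lift2.png',im)
a=cv2.imread('pics/lift.png',0);b=cv2.cvtColor(im,cv2.COLOR_BGR2GRAY)
# cover near end and handle regions: shift between first lift and now
for n,(y0,y1,x0,x1) in dict(near=(190,265,210,330),all=(140,265,210,470)).items():
    print(n,cv2.phaseCorrelate(np.float32(a[y0:y1,x0:x1]),np.float32(b[y0:y1,x0:x1]),cv2.createHanningWindow((x1-x0,y1-y0),cv2.CV_32F)))
print('px of +2mm x,y:',px('side',[[.559,-.2168,.24],[.561,-.2168,.24],[.559,-.2148,.24]]))
E
```

```text
[array([552.7, 235.3, 100.1,  19.9,   2.9], dtype=float32)]
False
grip 55.7 open 0.0134 f 108 [0.5555 0.2353 0.1045] [-1.5  0.6  5.8] [-0.06  0.38  0.  ]
lift 56.6 open 0.0137 f 108 [0.555  0.2355 0.1497] [-0.1 -0.5 -5.3] [-0.03  0.01 -0.04]
over case 61.5 open 0.0137 f 108 [ 0.5593 -0.2158  0.3198] [ 0.4  0.5 -4.2] [0.01 0.01 0.02]
near ((0.05527736563948338, 0.29872004840810007), 0.7193742722405327)
all ((0.24952031501757688, 0.024025826409996398), 0.8747768561469184)
px of +2mm x,y: [[349.50500067 181.7901206 ]
 [350.44325098 181.35060867]
 [348.46274974 181.25226216]]
```

```bash
python3 -c "
import cv2,numpy as np
a,b=[cv2.imread(f'pics/lift{k}.png')[120:270,190:480] for k in('','2')]
w=np.vstack([cv2.resize(i,None,fx=2,fy=2) for i in(a,b)]);cv2.imwrite('pics/cmp.png',w)"
```

```text
(no output)
```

View pics/cmp.png

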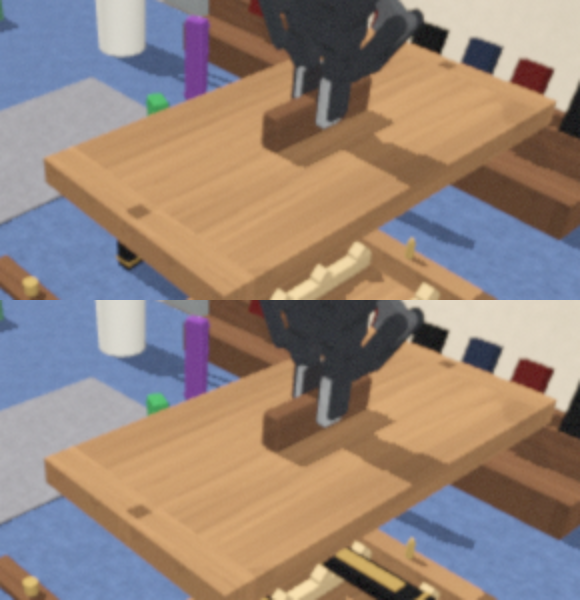

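Both pictures match: the cover hangs in the hand as it did when first lifted, to within about 0.5 mm. I'll lower it onto the pins.

```bash
python3 - <<'E'
from meas import *
env.movel([.559,-.2168,.18],.12);st('pre')
env.movel([.559,-.2168,.165],.03);env.dwell(.3);st('pre2')
print(env.movel([.559,-.2168,.140],.03,stop_force=10));s=st('on pins')
if s['tcp_pos'][2]<.145:
    print(env.movel([.559,-.2168,.1335],.02,stop_force=10));st('home?')
E
```

```text
pre 63.2 open 0.0137 f 108 [ 0.5594 -0.2171  0.1808] [ 0.2 -0.1 -5.2] [-0.02  0.   -0.  ]
pre2 64.1 open 0.0134 f 108 [ 0.5591 -0.2168  0.1651] [-0.8 -0.1 -5.1] [-0.02 -0.04  0.01]
False
on pins 65.1 open 0.0137 f 108 [ 0.5591 -0.2169  0.1402] [-0.7 -0.5 -4.4] [0.05 0.01 0.02]
True
home? 65.4 open 0.0132 f 109 [ 0.5593 -0.217   0.1355] [0.2 1.  5.4] [ 0.18  0.08 -0.05]
```

```bash
python3 - <<'E'
from meas import *
env.grip(.05);env.movel([.559,-.2168,.32],.15);env.reach([.30,-.52,.36],q(down(40)));st('clear')
for n in('top','side'):
    im,D=camera(n);cv2.imwrite(f'pics/{n}_end.png',im);P=cloud(n,D);z=P[...,2]
    c=(D>0)&(P[...,1]<-.1)&(P[...,1]>-.33)&(P[...,0]>.36)&(P[...,0]<.76)
    for Q,s in blobs(c&(z>.045)&(z<.064),P,1000):
        A=np.c_[Q[:,:2],np.ones(len(Q))];print(n,rect(Q),np.median(Q[:,2]),'slope',np.linalg.lstsq(A,Q[:,2],rcond=None)[0][:2])
E
```

```text
clear 68.7 open 0.0500 f 0 [ 0.3018 -0.5192  0.3595] [ 0.1  0.8 -0.2] [ 0.04 -0.03 -0.01]
top [ 5.591e+02 -2.175e+02  3.498e+02  1.815e+02  5.000e-01] 0.05502515471174432 slope [0.00043477 0.00015909]
side [ 5.581e+02 -2.148e+02  3.506e+02  1.822e+02  4.000e-01] 0.053376768703890416 slope [0.00111376 0.00350101]
```

View pics/side_end.png

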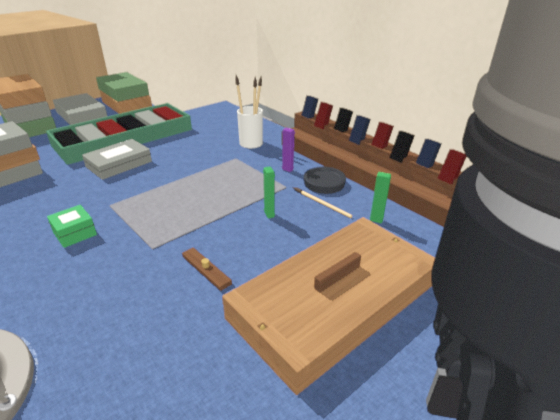

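The cover is fully home at (335,290): its height matches the starting value (55.0 mm top, 53.4 mm side) and it is level. The paperweight, brush and look-alikes are undisturbed, and the robot is clear.

```bash
python3 -c "
from cell import job
print(job.job_done())"
```

```text
the job is handed in; nothing more can be done
None
```

I packed the three ink sticks flat in grooves 1, 3 and 5, put the cover back fully home on its pins, and handed the job in at about 69 s of the 210 s allowed.

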